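# Close the battery bay of a site lamp

## Task

The work lamp lies on its face with its battery bay open. Pick up the battery cover by its rib and, holding it tilted at about 30 degrees with the lip end low, hook its front lip under the edge of the bay's slot; then pivot it down until the sprung catch snaps over its back edge and the cover lies flat and flush, and let go. Leave the can, the screwdriver and the parts bin where they are.

Things in the scene. Friction and masses are not known exactly. Their poses are not given: they have to be found in the camera images.
- lamp: Grey plastic work lamp, fixed, lying on its face: a box 185 (x) x 120 (y) mm, flat top 70 mm above the bench, on a 12 mm high rubber rim (197 x 132 mm), folded steel bail low round its sides and +x end. Origin: centre of its underside, on the bench; z up; +x points from the slot end to the catch end.
- bay (a point): Seat of the cover: when home, the centre of the cover's underside lies here, axes parallel (lamp x 0, y 0, z 60 mm), 2 mm play at each x end, 2.5 mm each side. The open bay in the lamp's top has vertical walls, lamp x -55 to 57.5, y -40.5 to 40.5 mm; side ledges 6 mm wide, x -40 to 57.5 mm, tops at z 60 mm, carry the cover. Battery cells between them, tops at 53 mm.
- slot (a point): Middle of the lower edge of the overhang, where the slot opens into the bay: lamp x -55, y 0, z 66 mm; axes as the lamp. The overhang is 4 mm thick (z 66 to 70 mm), x -70 to -55 mm, as wide as the bay; the slot under it is 15 mm deep and open down to z 30 mm.
- catch (a joint): Travel in m of the steel spring catch: 0 sprung in (towards -x), 0.009 fully back. 30 mm wide plate, leaning back 20 degrees, top 34 mm above the lamp's top, between two steel cheeks 12 mm high. Spring 400 N/m, 1.2 N preload. The cover's back edge coming down pushes it back (5 to 10 N down) and it snaps over the cover once flat.
- catch_nose (a point): The catch's lower front edge when sprung in: lamp x 51, y 0, z 73 mm (this point is fixed to the lamp; it does not follow the catch). It then overlaps the back edge of the seated cover by 4 mm.
- grip (a point): Centre of the cover's rib, half-way up. Loose grey cover, about 130 g, lying right way up on the bench: plate 110 (x) x 76 (y) x 10 mm. Rib on its top: 12 mm thick (x), 44 mm long (y), 30 mm high, top 40 mm above the underside. The point is x 10, y 0, z 25 mm from the centre of the plate's underside. Axes are the cover's: z out of its top, -x towards the lip.
- lip (a point): Tip of the cover's front lip: a tongue 60 mm wide, 4 mm thick, level with the plate's underside, sticking out 10 mm beyond the plate's -x edge. At x -65, y 0, z 2 mm from the centre of the plate's underside. The upper 6 mm of the plate begin at x -53 mm. Axes as the cover.
- back (a point): Middle of the upper back edge of the cover: x = 55, y = 0, z = 10 mm in the cover's frame. Home, it is at lamp z = 70 mm.
- can: Bystander: upright aluminium can, 56 mm diameter, 150 mm high; origin at the centre of its underside.
- driver: Bystander: screwdriver lying on the bench, origin at its underside, long axis x, handle towards -x.
- bin: Bystander: small green parts bin, 90 x 130 x 50 mm; origin at the centre of its underside.
Things that resemble listed ones, but are neither listed nor needed, are in the scene too. What is shaped like the part that bears grip but orange, pink or purple is not meant.

How it is judged:
By the outcome, as a careful person would: the job done as asked, in the order asked, and still so for the second after the job is handed in, with the robot touching nothing.
It also fails if it takes over 42 s, if anything falls off the work surface, if the arm or the gripper's body presses on something with over 40 N, if the wrist force passes 120 N, or if a joint passes its speed limit or range.

## Robot

A 6-joint arm with a two-finger parallel gripper is mounted at the origin on the work surface. World frame = base frame: x ahead of the robot, y to its left, z up, the work surface at z = 0. Lengths are in m, angles in degrees, forces in N, time in s.
With the tool pointing down it reaches from about 0.275 to 0.725 m from the base axis. Payload 5.6 kg.
Tool frame: the origin (TCP) lies midway between the tips of the shut fingers; the grasp point (between the pads) lies 19 mm behind it (robot.hold_point_z is the z of the grasp point in the tool frame, in m); z points along the fingers, y is the direction in which the jaws open and shut (so a half turn about z gives the same grasp; the last joint's range is limited). The gripper opens to 85 mm and grips with 20 to 120 N. Pads are 22 mm wide; open, the fingers measure 114 mm over their backs; the gripper's body (76 mm by 85 mm) begins 54 mm behind the grasp point. The pads swing forward as they close: fully open they stand 13 mm farther back than shut.
Start: joints at [82.311, 14.616, 6.199, 0, -81.583, -16.306], TCP at [0.224, 0.502, 0.231] pointing down, gripper open.
Joint ranges: [-168.99, 168.99], [-69.2, 112.95], [-62.41, 85.93], [-164.36, 98.24], [-168.68, -3.75], [-174.98, 174.98]. Speed limits (degrees/s): [147.25, 147.25, 180, 180, 180, 180].

## Interface

Orientations are given as [roll, pitch, yaw] about the fixed x, y, z axes, in that order (R = Rz(yaw) Ry(pitch) Rx(roll)).
In Python, from rig import robot, imaging, ticket gives the robot as it stands. The module is installed in compiled form; this text tells all that it offers.
- The arm moves only by the tool send_rows, never from a script. Its argument "motion" is a list of rows, each a list of 7 numbers: the turn, a rotation vector about the tool's x, y, z in rad, then the shift along the tool's x, y, z in m, then the finger opening in m, from 0 to 0.0854. A call has 1 to 12 rows; each row is the pose to reach, as a shift and turn from the pose commanded when the call began, along the tool's axes at that moment; what a row does not reach only later rows make up. A row lasts 1/8 s, in which the tool goes at most 62.5 mm and 10.7 degrees, less where a joint would pass 70% of its speed; a pose out of reach is approached as far as the arm can. A call with a gripper value outside its range is refused whole. The fingers move at their own pace and stop on an object; the grip force is fixed at half the most. Time passes only in rows, so rows that repeat a pose let the fingers close. It gives the time, the measured TCP pose, the force and the opening at its end, in the units of the state.
- robot.read_state(): the state, without advancing time (a new reading comes with each control period).
- imaging.grab_frame(name): name is "scene" or "top" or "wrist"; returns the picture (384x512x3 uint8, red, green, blue); there is no depth.
- imaging.get_calibration(name): a dict with "intrinsics" (3x3 intrinsics, pixels), "R" (3x3) and "t" (3): a world point X has camera coordinates R X + t; the wrist camera has in their place "T_tool_cam" (4x4, takes a point from camera to tool coordinates, whose origin is the TCP and whose axes are the flange's). Camera axes: x right, y down, z forward; pixel columns grow to the right and rows downward; lengths in m; the calibration is good to about 2 mm. The wrist camera is an equidistant fisheye: a pixel r from the principal point sees the ray r / f radians off the axis. A picture is of the moment at which its call begins: read the wrist's pose just before it. get_calibration takes no time and is no camera call.
- ticket.close_job(): hands the job in, once; it reports no verdict.
The state is a dict: "t": time; "qpos": joint angles; "qd": joint speeds; "joint_torque": joint torques, N m; "tool_pos": TCP position; "orientation": TCP orientation; "ft_force": force on the tool from outside, world axes, zero at the start; "moment": the same for the moment, N m; "grip_width": finger opening in m.
Only numpy, scipy, OpenCV 4.12 (cv2) and the standard library are available. Lean on these libraries where they do the work, as an engineer would, in place of code of your own. Each camera call takes 0.05 s, during which the arm holds its last target.

## Working session

There is one attempt and no reset: what is moved stays moved. The work goes in short steps, Python scripts to look and compute and a tool call to move; the robot and the scene stay as the last step left them, time stands still between calls to the robot, and variables do not carry over. Pictures are saved under pics/ and viewed, and the job is handed in when it is done.

Besides the shell and the picture viewer there is one more tool, called as a command line: name --pt "numbers of a row" for each row, then --argument value for the rest. send_rows: Moves the arm, as the interface text tells. Its arguments: {"type":"object","properties":{"motion":{"type":"array"}},"required":["motion"]}

```bash
mkdir -p pics; python3 - <<'E'
from rig import robot, imaging
import cv2
s=robot.read_state()
for k,v in s.items(): print(k,v)
print([a for a in dir(robot) if not a.startswith('_')], robot.hold_point_z)
for n in ("scene","top","wrist"):
    c=imaging.get_calibration(n); print(n,c)
    cv2.imwrite(f"pics/{n}0.png",imaging.grab_frame(n)[:,:,::-1])
E
```

```text
t 0.0
qpos [ 8.23124135e+01  1.46533968e+01  6.12906808e+00 -2.84774797e-02
 -8.15841438e+01 -1.63057510e+01]
qd [ 0.08077305 -0.03536263  0.07928654 -0.0118262   0.01967613  0.07966713]
joint_torque [ 2.48607073e-03 -3.86635137e+01  2.37939620e+01  5.36506489e+00
 -6.11068026e-03  4.60196702e-06]
tool_pos [0.22338658 0.50202689 0.2303781 ]
orientation [ 1.79887982e+02 -3.42524688e-03 -2.39975287e+01]
ft_force [-0.9729617  -0.02256899  0.12799901]
moment [ 0.02982042  0.03566693 -0.01657815]
grip_width 0.08549682818064581
['IKError', 'hold_point_z', 'read_state'] -0.0187
scene {'intrinsics': array([[354.39497631,   0.        , 253.47776541],
       [  0.        , 354.39497631, 188.44165791],
       [  0.        ,   0.        ,   1.        ]]), 'R': array([[-0.3709516 ,  0.92858923, -0.01081436],
       [ 0.65701206,  0.25419677, -0.70973174],
       [-0.65630028, -0.27038129, -0.70438903]]), 't': array([ 0.22465604, -0.3285132 ,  1.56975681])}
top {'intrinsics': array([[394.78632028,   0.        , 257.19575665],
       [  0.        , 394.78632028, 187.31474598],
       [  0.        ,   0.        ,   1.        ]]), 'R': array([[ 0.01040006, -0.99991351, -0.00805045],
       [-0.99047808, -0.00919599, -0.13736307],
       [ 0.13727716,  0.00940237, -0.99048805]]), 't': array([-0.01053459,  0.5936898 ,  1.25674841])}
wrist {'intrinsics': array([[297.31863964,   0.        , 256.44932444],
       [  0.        , 297.31863964, 193.24982054],
       [  0.        ,   0.        ,   1.        ]]), 'T_tool_cam': array([[-7.65192322e-04, -9.61850015e-01, -2.73576247e-01,
         6.98591376e-02],
       [ 9.99999436e-01, -9.37681517e-04,  4.99740356e-04,
         1.10733260e-03],
       [-7.37202659e-04, -2.73575710e-01,  9.61850190e-01,
        -1.41281473e-01],
       [ 0.00000000e+00,  0.00000000e+00,  0.00000000e+00,
         1.00000000e+00]])}
```

View pics/top0.png

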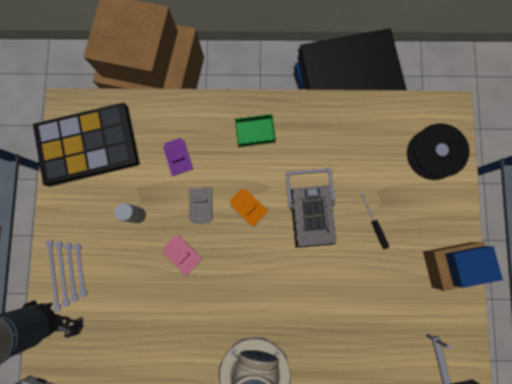

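View pics/scene0.png

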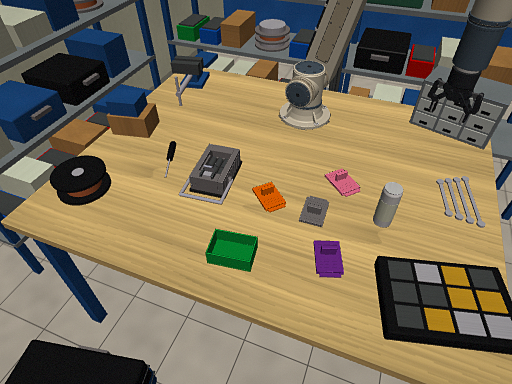

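View pics/wrist0.png

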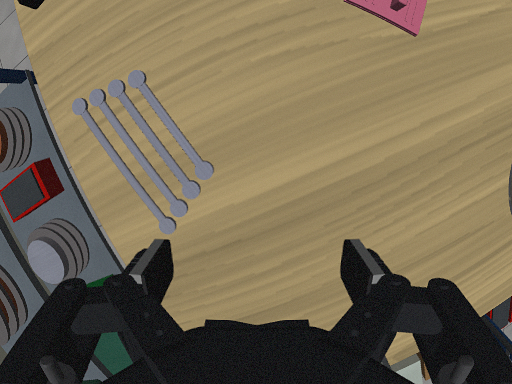

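Top view: grey cover at (201,205). Possible mix-ups are the purple (178,157), orange (249,207) and pink (183,255) look-alikes and the grey lamp (313,213). The task asks for grey, so I'm checking it in a close crop.

```bash
python3 - <<'E'
import cv2,numpy as np
t=cv2.imread('pics/top0.png'); s=cv2.imread('pics/scene0.png')
a=cv2.resize(t[160:260,170:350],None,fx=4.4,fy=4.4,interpolation=cv2.INTER_CUBIC)
cv2.imwrite('pics/ct.png',a)
b=cv2.resize(s[135:235,170:350],None,fx=4.4,fy=4.4,interpolation=cv2.INTER_CUBIC)
cv2.imwrite('pics/cs.png',b)
E
```

```text
(no output)
```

View pics/ct.png

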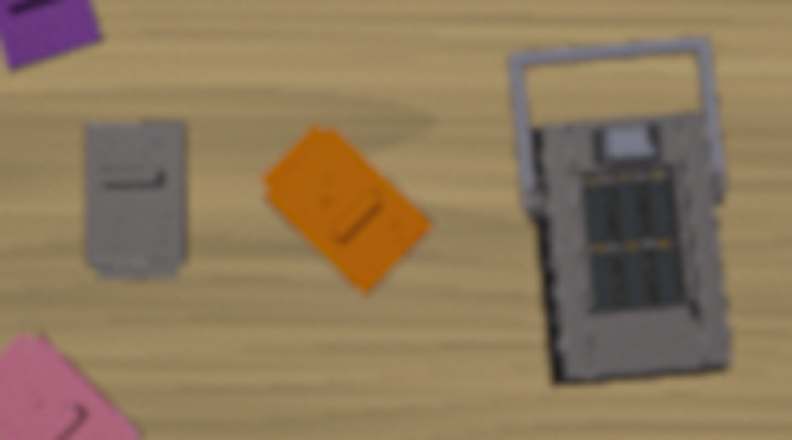

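View pics/cs.png

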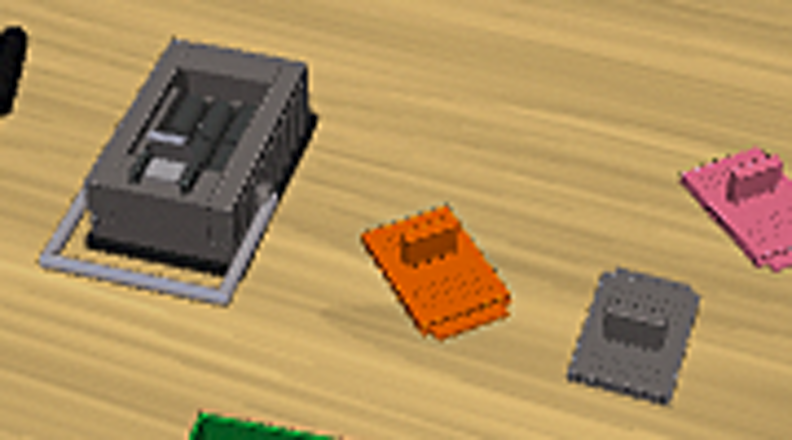

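```bash
cat > h.py <<'E'
import numpy as np,cv2
from scipy.spatial.transform import Rotation as Ro
from rig import robot, imaging
def top_ray(n,u,v):
    c=imaging.get_calibration(n);K=c['intrinsics'];d=np.linalg.inv(K)@[u,v,1.]
    R=c['R'];return -R.T@c['t'],R.T@d
def plane(o,d,z): return o+d*(z-o[2])/d[2]
def toolT(s):
    T=np.eye(4);T[:3,:3]=Ro.from_euler('xyz',s['orientation'],degrees=True).as_matrix();T[:3,3]=s['tool_pos'];return T
def wcam(T):
    return T@imaging.get_calibration('wrist')['T_tool_cam']
def w_ray(T,u,v):
    K=imaging.get_calibration('wrist')['intrinsics'];C=wcam(T)
    x=(u-K[0,2])/K[0,0];y=(v-K[1,2])/K[1,1];r=np.hypot(x,y)
    d=np.array([np.sin(r)*x/r,np.sin(r)*y/r,np.cos(r)]) if r>1e-9 else np.array([0,0,1.])
    return C[:3,3],C[:3,:3]@d
def w_proj(T,P):
    K=imaging.get_calibration('wrist')['intrinsics'];C=wcam(T)
    p=C[:3,:3].T@(np.asarray(P)-C[:3,3]);th=np.arctan2(np.hypot(p[0],p[1]),p[2]);q=np.hypot(p[0],p[1])
    return K[0,2]+K[0,0]*th*p[0]/q,K[1,2]+K[1,1]*th*p[1]/q
def proj(n,P):
    c=imaging.get_calibration(n);p=c['R']@np.asarray(P)+c['t'];q=c['intrinsics']@p;return q[:2]/q[2]
def grab(name,fn):
    s=robot.read_state();im=imaging.grab_frame(name)[:,:,::-1].copy();cv2.imwrite('pics/'+fn+'.png',im);np.save('pics/'+fn+'.npy',np.r_[s['tool_pos'],s['orientation']]);return s,im
def loadT(fn):
    a=np.load('pics/'+fn+'.npy');return toolT(dict(tool_pos=a[:3],orientation=a[3:]))
def delta(T,pos,Rt):
    "row (turn, shift) from T to pos,Rt"
    Rr=T[:3,:3].T@Rt
    return np.r_[Ro.from_matrix(Rr).as_rotvec(),T[:3,:3].T@(np.asarray(pos)-T[:3,3])]
E
python3 - <<'E'
from h import *
f=lambda u,v:(170+u/4.4-.4,160+v/4.4-.4)
# cover corners TL,TR(back), BR,BL at z~10mm ; lamp top corners z=70; bay corners
for nm,z,pts in (('cover',.010,[(86,124),(185,121),(184,262),(86,265)]),('lamptop',.07,[(534,131),(705,117),(727,367),(553,380)]),('bay',.07,[(584,177),(672,172),(687,304),(594,312)])):
    P=np.array([plane(*top_ray('top',*f(*p)),z) for p in pts]);print(nm,P.round(4),P.mean(0).round(4))
    print(' yaw',[np.degrees(np.arctan2(*(P[i]-P[j])[[1,0]])).round(1) for i,j in((0,3),(1,2))],'len',np.linalg.norm(P[0]-P[3]),np.linalg.norm(P[0]-P[1]))
E
```

```text
cover [[0.5943 0.2249 0.01  ]
 [0.5974 0.1491 0.01  ]
 [0.4896 0.147  0.01  ]
 [0.4866 0.2213 0.01  ]] [0.542  0.1856 0.01  ]
 yaw [np.float64(2.0), np.float64(1.1)] len 0.1078365078520604 0.07590141211068213
lamptop [[ 0.5841 -0.1134  0.07  ]
 [ 0.5955 -0.238   0.07  ]
 [ 0.4151 -0.251   0.07  ]
 [ 0.4046 -0.1267  0.07  ]] [ 0.4998 -0.1823  0.07  ]
 yaw [np.float64(4.2), np.float64(4.1)] len 0.1799536763072479 0.12517145383287717
bay [[ 0.5507 -0.1496  0.07  ]
 [ 0.555  -0.2135  0.07  ]
 [ 0.4597 -0.2231  0.07  ]
 [ 0.4533 -0.1563  0.07  ]] [ 0.5046 -0.1856  0.07  ]
 yaw [np.float64(3.9), np.float64(5.8)] len 0.09767267196292136 0.06401393343671867
```

```bash
python3 - <<'E'
from h import *
T=toolT(robot.read_state())
print(delta(T,[.55,.225,.21],Ro.from_euler('xyz',[180,0,-88.5],degrees=True).as_matrix()).round(4))
print(plane(*top_ray('top',137,215),0))
E
```

```text
[ 1.2000e-03 -9.0000e-04  1.1258e+00  4.1100e-01  1.2040e-01  2.0800e-02]
[0.50156822 0.39944966 0.        ]
```

send_rows --pt "0.0012 -0.0009 0.1876 0.0685 0.02 0.0035 0.04" --pt "0.0012 -0.0009 0.3752 0.137 0.04 0.007 0.04" --pt "0.0012 -0.0009 0.5628 0.2055 0.06 0.0105 0.04" --pt "0.0012 -0.0009 0.75 0.274 0.08 0.014 0.04" --pt "0.0012 -0.0009 0.938 0.3425 0.1 0.0175 0.04" --pt "0.0012 -0.0009 1.1258 0.411 0.12 0.0208 0.04" --pt "0.0012 -0.0009 1.1258 0.411 0.12 0.0208 0.04" --pt "0.0012 -0.0009 1.1258 0.411 0.12 0.0208 0.04" --pt "0.0012 -0.0009 1.1258 0.411 0.12 0.0208 0.04"

```text
t: 1.27
tool_pos: [0.5501, 0.2256, 0.21]
orientation: [180.0, 0.1, -88.5]
ft_force: [0.5, -0.0, 0.4]
grip_width: 0.04
```

```bash
python3 - <<'E'
from h import *
s,im=grab('wrist','w1'); print(s['t'],s['tool_pos'],s['orientation'],s['ft_force'],s['grip_width'])
cv2.imwrite('pics/w1b.png',cv2.resize(im,None,fx=1.5,fy=1.5))
E
```

```text
1.275 [0.5501301  0.22558866 0.21001124] [ 1.79977471e+02  6.20384595e-02 -8.85329281e+01] [ 0.46196512 -0.00130801  0.40820066] 0.039998374216625616
```

View pics/w1b.png

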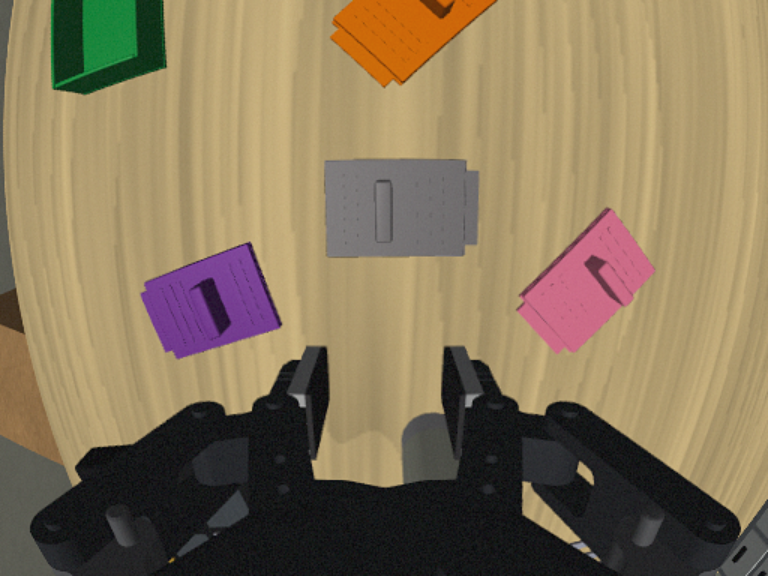

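The grey cover sits in the middle with its lip to the right (world -x). The plate corners are about (326,160) to (465,257) and the rib top about (384,211) in the 1.5x picture. Next I measure both.

```bash
python3 - <<'E'
from h import *
im=cv2.imread('pics/w1.png');T=loadT('w1')
c=cv2.resize(im[95:185,205:330],None,fx=6,fy=6,interpolation=cv2.INTER_CUBIC);cv2.imwrite('pics/w1c.png',c)
hsv=cv2.cvtColor(im,cv2.COLOR_BGR2HSV)
m=((hsv[...,1]<60)).astype(np.uint8); m[:95]=0;m[190:]=0;m[:,:205]=0;m[:,330:]=0
x=cv2.connectedComponentsWithStats(m);k=1+np.argmax(x[2][1:,4]);print(x[2][k])
ys,xs=np.where(x[1]==k)
P=np.array([plane(*w_ray(T,u,v),.01)[:2] for u,v in zip(xs,ys)])
r=cv2.minAreaRect((P*1000).astype(np.float32));print(r)
E
```

```text
[ 216  106  104   65 6455]Traceback (most recent call last):
  File "<stdin>", line 8, in <module>
  File "h.py", line 13, in w_ray
    K=imaging.get_calibration('wrist')['intrinsics'];C=wcam(T)
                                                       ~~~~^^^
  File "h.py", line 11, in wcam
    return T@imaging.get_calibration('wrist')['T_tool_cam']
             ~~~~~~~~~~~~~~~~~~~~~~~^^^^^^^^^
ValueError: time passes only in moves, steps and waits
```

View pics/w1c.png

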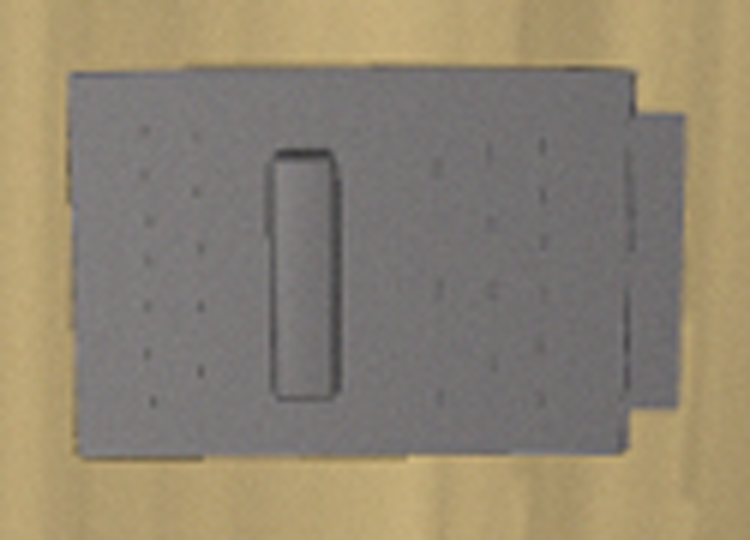

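```bash
sed -i "s/^def top_ray/import functools\n_gc=imaging.get_calibration\nCAL={n:_gc(n) for n in ('top','scene','wrist')}\ndef top_ray/; s/imaging.get_calibration('wrist')/CAL['wrist']/g; s/imaging.get_calibration(n)/CAL[n]/g" h.py; python3 - <<'E'
from h import *
T=loadT('w1')
g=lambda u,v:(205+(u+.5)/6-.5,95+(v+.5)/6-.5)
for nm,z,pts in (('plate',.010,[(70,73),(634,68),(628,453),(77,457)]),('rib',.04,[(274,158),(333,155),(336,397),(273,399)])):
    P=np.array([plane(*w_ray(T,*g(*p)),z) for p in pts])[:,:2];print(nm,P.round(4).tolist(),P.mean(0).round(4))
    print(' yaw',[np.degrees(np.arctan2(*(P[i]-P[j])[[1,0]])).round(2) for i,j in((0,1),(3,2))],[np.degrees(np.arctan2(*(P[i]-P[j])[[1,0]])).round(2)+90 for i,j in((0,3),(1,2))],'len',np.linalg.norm(P[0]-P[1]),np.linalg.norm(P[0]-P[3]))
T=toolT(robot.read_state())
print(delta(T,[.552,.186,.06],Ro.from_euler('xyz',[180,0,-88.5],degrees=True).as_matrix()).round(4))
E
```

```text
plate [[0.5976, 0.1508], [0.4904, 0.1467], [0.4876, 0.222], [0.5959, 0.2256]] [0.5429 0.1863]
 yaw [np.float64(2.2), np.float64(1.91)] [np.float64(1.2800000000000011), np.float64(2.0999999999999943)] len 0.10728671264579684 0.07483645839482436
rib [[0.5579, 0.1657], [0.5477, 0.1649], [0.546, 0.2076], [0.5572, 0.2082]] [0.5522 0.1866]
 yaw [np.float64(4.32), np.float64(3.25)] [np.float64(0.9899999999999949), np.float64(2.239999999999995)] len 0.010211173747590872 0.04255567072047017
[-1.000e-04  1.400e-03  5.000e-04  4.040e-02 -1.100e-03  1.503e-01]
```

send_rows --pt "0 0.001 -0.007 0.039 -0.002 0.05 0.04" --pt "0 0.001 -0.007 0.039 -0.002 0.1 0.04" --pt "0 0.001 -0.007 0.039 -0.002 0.15 0.04" --pt "0 0.001 -0.007 0.039 -0.002 0.175 0.04" --pt "0 0.001 -0.007 0.039 -0.002 0.187 0.04" --pt "0 0.001 -0.007 0.039 -0.002 0.1875 0.04"

```text
t: 2.08
tool_pos: [0.5531, 0.1877, 0.0231]
orientation: [-180.0, 0.0, -88.0]
ft_force: [0.3, -0.1, 0.8]
grip_width: 0.0401
```

```bash
python3 - <<'E'
from h import *
s,im=grab('wrist','w2'); print(s['t'],s['tool_pos'],s['orientation'],s['ft_force'],s['grip_width'])
cv2.imwrite('pics/w2b.png',cv2.resize(im[120:],None,fx=1.5,fy=1.5))
E
```

```text
2.075 [0.55314084 0.18772801 0.02309877] [-1.79974870e+02  7.60485428e-03 -8.80173812e+01] [ 0.27261088 -0.06970621  0.84061889] 0.04005243678430986
```

View pics/w2b.png

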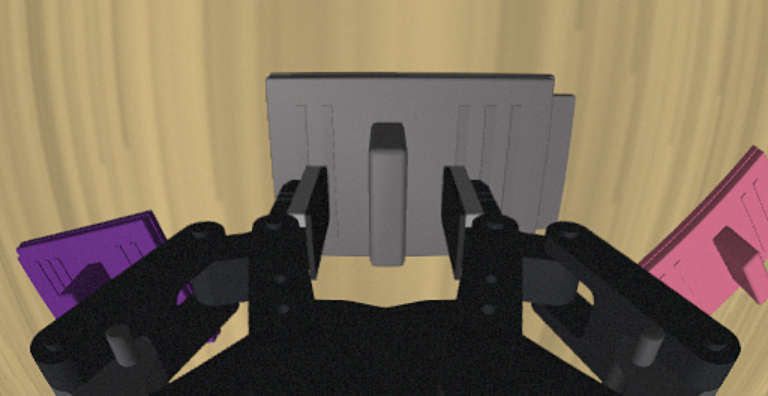

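The rib is centred between the pads (388 against 385). I go down and close.

send_rows --pt "0 0 0 0.001 0 0.0106 0.04" --pt "0 0 0 0.001 0 0.0106 0.03" --pt "0 0 0 0.001 0 0.0106 0.0" --pt "0 0 0 0.001 0 0.0106 0.0" --pt "0 0 0 0.001 0 0.0106 0.0" --pt "0 0 0 0.001 0 0.0106 0.0"

```text
t: 2.88
tool_pos: [0.5538, 0.1861, 0.0128]
orientation: [-179.9, 0.0, -88.1]
ft_force: [0.5, 0.3, 3.7]
grip_width: 0.0111
```

send_rows --pt "0 0 0 0 0 -0.02 0.0" --pt "0 0 0 0 0 -0.06 0.0" --pt "0 0 0 0 0 -0.11 0.0" --pt "0 0 -0.01 0.03 0.01 -0.16 0.0" --pt "0 0 -0.02 0.08 0.02 -0.2 0.0" --pt "0 0 -0.03 0.13 0.04 -0.237 0.0" --pt "0 0 -0.035 0.18 0.05 -0.237 0.0" --pt "0 0 -0.035 0.21 0.06 -0.237 0.0" --pt "0 0 -0.035 0.214 0.061 -0.237 0.0" --pt "0 0 -0.035 0.214 0.061 -0.237 0.0"

```text
t: 4.12
tool_pos: [0.4993, -0.0298, 0.2488]
orientation: [180.0, 0.0, -86.1]
ft_force: [-0.3, -0.3, -1.4]
grip_width: 0.011
```

```bash
python3 - <<'E'
from h import *
s,im=grab('wrist','w3'); print(s['t'],s['tool_pos'],s['orientation'],s['ft_force'],s['grip_width'])
cv2.imwrite('pics/w3b.png',cv2.resize(im,None,fx=1.5,fy=1.5))
E
```

```text
4.125 [ 0.49934967 -0.02980268  0.24879731] [ 1.79988404e+02  3.57484169e-02 -8.61216908e+01] [-0.32377794 -0.31322837 -1.40819466] 0.010969253232013974
```

View pics/w3b.png

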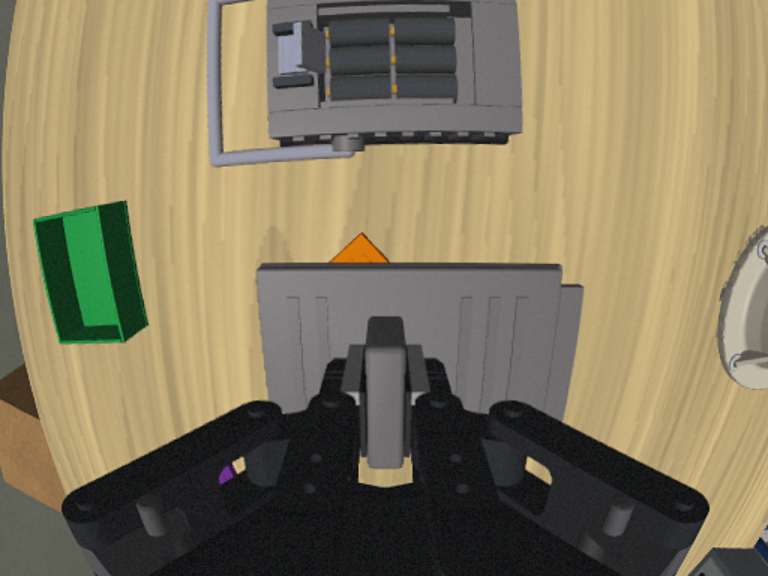

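send_rows --pt "0 0 0 0.035 0 0 0.0" --pt "0 0 0 0.07 0.005 0 0.0" --pt "0 0 0 0.07 0.005 0 0.0" --pt "0 0 0 0.07 0.005 0 0.0"

```text
t: 4.68
tool_pos: [0.4995, -0.0992, 0.2488]
orientation: [180.0, 0.0, -86.1]
ft_force: [-0.0, -0.7, -1.7]
grip_width: 0.0108
```

```bash
python3 - <<'E'
from h import *
s,im=grab('wrist','w4'); print(s['t'],s['tool_pos'],s['orientation'],s['ft_force'],s['grip_width'])
cv2.imwrite('pics/w4c.png',cv2.resize(im[0:190,150:390],None,fx=3.3,fy=3.15,interpolation=cv2.INTER_CUBIC))
E
```

```text
4.675 [ 0.49951328 -0.09922246  0.24880623] [ 1.79994801e+02  4.05003840e-02 -8.60518593e+01] [-0.01012595 -0.72879631 -1.71014185] 0.010751455683081721
```

View pics/w4c.png

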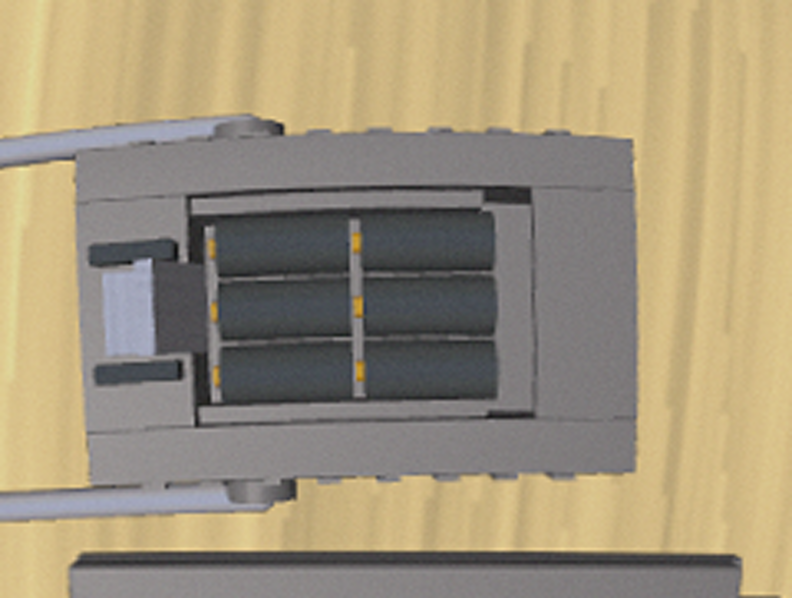

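```bash
python3 - <<'E'
from h import *
T=loadT('w4')
g=lambda u,v:(150+(u+.5)/3.3-.5,(v+.5)/3.15-.5)
L=np.array([[92.5,-60],[-92.5,-60],[-92.5,60],[92.5,60],[57.5,-40.5],[-55,-40.5],[-55,40.5],[57.5,40.5]])/1000
px=[(76,151),(634,139),(636,472),(91,487),(188,195),(531,188),(535,416),(197,426)]
P=np.array([plane(*w_ray(T,*g(*p)),.07) for p in px])[:,:2]
def fit(L,P):
    a,b=L.mean(0),P.mean(0);H=(L-a).T@(P-b);th=np.arctan2(H[0,1]-H[1,0],H[0,0]+H[1,1]);R=np.array([[np.cos(th),-np.sin(th)],[np.sin(th),np.cos(th)]])
    t=b-R@a;print(np.degrees(th).round(2),t.round(4),'scale',np.sqrt(((P-b)**2).sum()/((L-a)**2).sum()).round(3));print(((P-(L@R.T+t))*1000).round(1).tolist())
fit(L,P);fit(L[4:],P[4:])
# cover near edge
for p in [(72,563),(740,563)]: print(w_ray(T,*g(*p)))
C=wcam(T);print(C[:3,3])
E
```

```text
5.45 [ 0.5018 -0.1862] scale 0.991
[[0.4, 0.4], [1.5, 0.9], [2.1, -0.6], [0.7, -0.1], [-2.0, 0.2], [-0.4, 0.6], [-0.3, -1.0], [-1.9, -0.5]]
5.52 [ 0.5006 -0.1864] scale 0.986
[[-0.9, 0.3], [0.7, 0.8], [0.9, -0.8], [-0.7, -0.4]]
(array([ 0.50432274, -0.16972711,  0.3900405 ]), array([ 0.26607062,  0.23340098, -0.93527023]))
(array([ 0.50432274, -0.16972711,  0.3900405 ]), array([-0.39821024,  0.17866665, -0.89972598]))
[ 0.50432274 -0.16972711  0.3900405 ]
```

```bash
python3 - <<'E'
import cv2
im=cv2.imread('pics/w3.png')
cv2.imwrite('pics/w3c.png',cv2.resize(im[165:325,160:400],None,fx=3.3,fy=3.3,interpolation=cv2.INTER_CUBIC))
E
```

```text
(no output)
```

View pics/w3c.png

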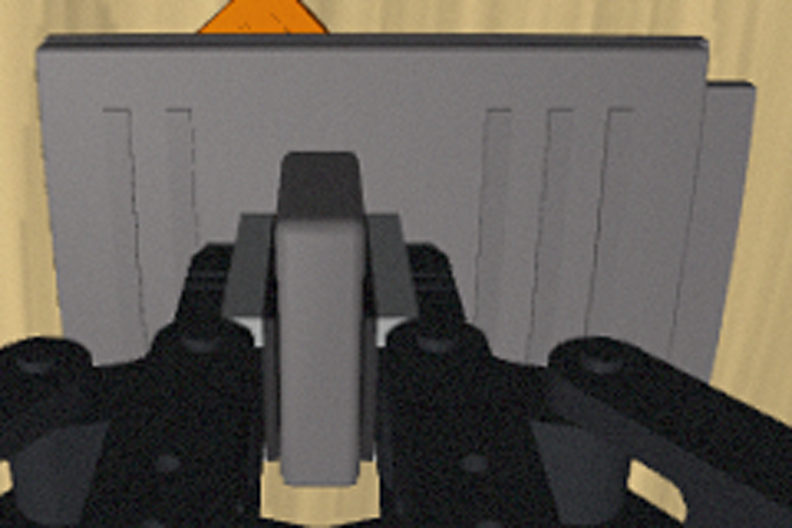

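```bash
python3 - <<'E'
from h import *
T=np.eye(4)
g=lambda u,v:(160+(u+.5)/3.3-.5,165+(v+.5)/3.3-.5)
for p,z in [((40,48),.0028),((706,47),.0028),((282,220),-.0272),((360,218),-.0272),((281,484),-.0272),((357,484),-.0272),((283,152),.0028),((358,152),.0028)]:
    print(p,(plane(*w_ray(T,*g(*p)),z)*1000).round(1))
E
```

```text
(40, 48) [ 37.2 -43.2   2.8]
(706, 47) [37.5 61.5  2.8]
(282, 220) [ 21.7  -4.6 -27.2]
(360, 218) [ 22.    5.2 -27.2]
(281, 484) [-20.5  -5.5 -27.2]
(357, 484) [-20.5   5.5 -27.2]
(283, 152) [20.4 -5.6  2.8]
(358, 152) [20.4  6.1  2.8]
```

```bash
cat >> h.py <<'E'
LC=np.array([.5015,-.1863,0]);LY=5.3
RT=np.array([[0,-1,0],[-1,0,0],[0,0,-1.]])  # tool axes in cover frame (columns)
TC=np.array([.010,0,.0128])                  # TCP in cover frame
def pose(xi,zi,th,yi=0):
    "inner corner (cover a=-53,b=4) at lamp x,z mm; tilt deg -> TCP pos, R"
    Rl=Ro.from_euler('z',LY,degrees=True).as_matrix();Rc=Ro.from_euler('y',-th,degrees=True).as_matrix()
    O=np.array([xi,yi,zi])/1000-Rc@np.array([-.053,0,.004])
    return LC+Rl@(O+Rc@TC),Rl@Rc@RT
def cover_now(T):
    "from TCP pose: inner corner lamp x,y,z mm, tilt, yaw rel."
    Rl=Ro.from_euler('z',LY,degrees=True).as_matrix();Rc=Rl.T@T[:3,:3]@RT.T
    p=Rl.T@(T[:3,3]-LC);O=p-Rc@TC;e=Ro.from_matrix(Rc).as_euler('xyz',degrees=True)
    return ((O+Rc@np.array([-.053,0,.004]))*1000).round(1),e.round(2),((O+Rc@np.array([.055,0,.010]))*1000).round(1)
E
python3 - <<'E'
from h import *
s=robot.read_state();T=toolT(s);print(cover_now(T))
for a in [(-38,110,30),(-38,88,30)]:
    p,R=pose(*a);print(p.round(4),delta(T,p,R).round(4))
E
```

```text
(array([-56.9,  88.5, 240.1]), array([ 0.03, -0.01, -1.32]), array([ 51.1,  86. , 246.1]))
[ 0.5136 -0.1852  0.1491] [ 0.5235 -0.0055 -0.0227  0.0869 -0.0081  0.0997]
[ 0.5136 -0.1852  0.1271] [ 0.5235 -0.0055 -0.0227  0.0869 -0.0081  0.1217]
```

send_rows --pt "0.13 -0.0015 -0.006 0.022 -0.002 0.01 0" --pt "0.26 -0.003 -0.012 0.044 -0.004 0.02 0" --pt "0.39 -0.004 -0.018 0.066 -0.006 0.03 0" --pt "0.5235 -0.0055 -0.0227 0.087 -0.008 0.04 0" --pt "0.5235 -0.0055 -0.0227 0.087 -0.008 0.07 0" --pt "0.5235 -0.0055 -0.0227 0.087 -0.008 0.09 0" --pt "0.5235 -0.0055 -0.0227 0.087 -0.008 0.1 0" --pt "0.5235 -0.0055 -0.0227 0.087 -0.008 0.1 0"

```text
t: 5.72
tool_pos: [0.5133, -0.1857, 0.1488]
orientation: [-150.0, 0.0, -84.7]
ft_force: [-0.2, -0.4, -0.6]
grip_width: 0.0112
```

```bash
python3 - <<'E'
from h import *
s,im=grab('wrist','w5'); print(s['t'],s['tool_pos'],s['orientation'],s['ft_force'],s['grip_width']);print(cover_now(toolT(s)),s['qpos'])
cv2.imwrite('pics/w5b.png',cv2.resize(im,None,fx=1.5,fy=1.5))
s,im=grab('scene','s5');cv2.imwrite('pics/s5b.png',cv2.resize(im[100:250,150:350],None,fx=4,fy=4,interpolation=cv2.INTER_CUBIC))
E
```

```text
5.725 [ 0.51328881 -0.18569476  0.14878755] [-1.50038167e+02  3.57496584e-03 -8.47038428e+01] [-0.1686068  -0.39716312 -0.57674041] 0.011239906663977813
(array([-38.4,  -0.5, 109.7]), array([ 0.000e+00, -2.996e+01, -1.000e-02]), array([ 52.2,  -0.5, 168.8])) [ -8.48081937   1.56924112 -24.72249491 -11.95644199 -35.05403889
  21.82582517]
```

View pics/w5b.png

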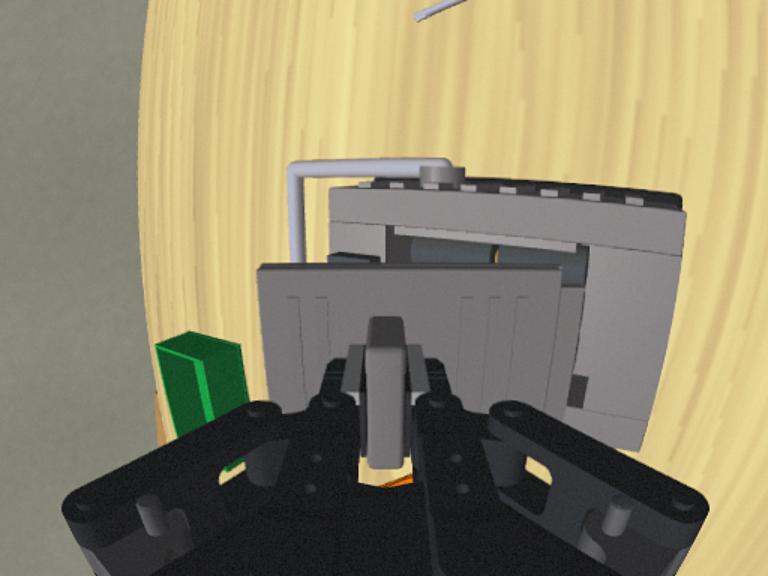

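View pics/s5b.png

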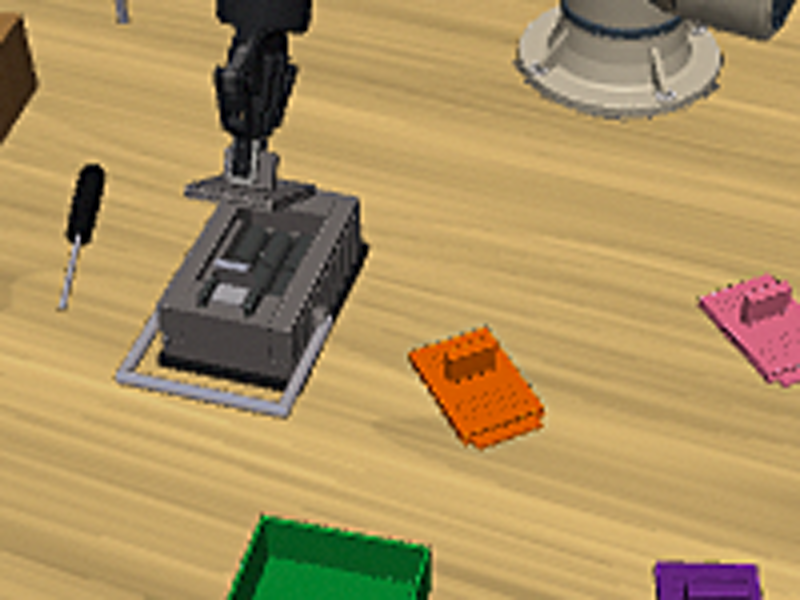

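The tilt is right, with the lip end low and towards the slot. I cross-check the lamp points from this view.

```bash
python3 - <<'E'
from h import *
T=loadT('w5')
Rl=Ro.from_euler('z',LY,degrees=True).as_matrix()
for p,e in [((588,247),(-55,-40.5)),((386,226),(57.5,-40.5)),((686,212),(-92.5,-60)),((641,450),(-92.5,60)),((330,187),(92.5,-60)),((567,407),(-55,40.5))]:
    P=plane(*w_ray(T,(p[0]+.5)/1.5-.5,(p[1]+.5)/1.5-.5),.07);print(e,(Rl.T@(P-LC)*1000).round(1))
im=cv2.imread('pics/w5.png');cv2.imwrite('pics/w5c.png',cv2.resize(im[110:310,200:470],None,fx=2.9,fy=2.9,interpolation=cv2.INTER_CUBIC))
E
```

```text
(-55, -40.5) [-47.  -39.6  70. ]
(57.5, -40.5) [ 55.6 -40.2  70. ]
(-92.5, -60) [-89.8 -60.1  70. ]
(-92.5, 60) [-91.   56.8  70. ]
(92.5, -60) [ 91.6 -60.1  70. ]
(-55, 40.5) [-47.9  40.2  70. ]
```

View pics/w5c.png

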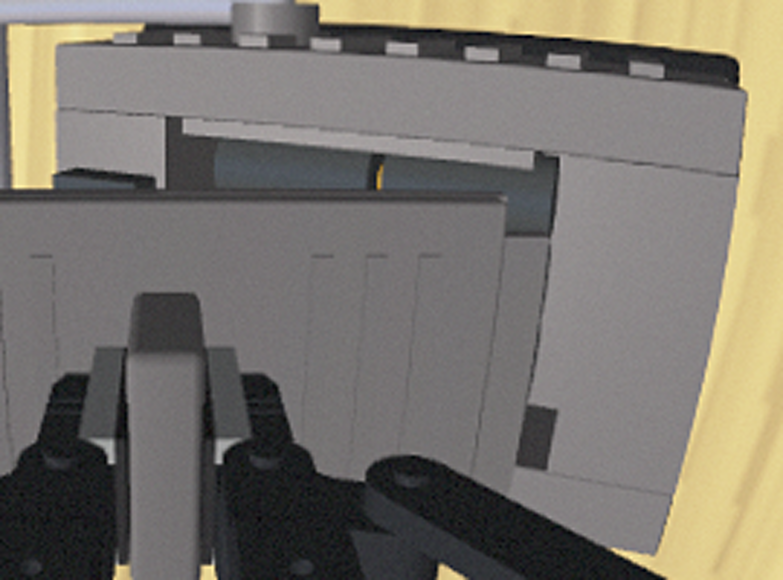

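```bash
python3 - <<'E'
from h import *
Rl=Ro.from_euler('z',LY,degrees=True).as_matrix()
L=[(-92.5,-60,70),(-92.5,60,70),(92.5,-60,70),(-55,-40.5,70),(-55,40.5,70),(57.5,-40.5,70),(57.5,40.5,70),(-40,-40.5,60),(-40,-34.5,60),(-55,-40.5,60),(-70,-40.5,70)]
C=[(-65,-30,4),(-65,30,4),(-53,-38,10),(-53,38,10),(55,-38,10),(-55,-38,4)]
for n,(x0,x1,y0,y1,f) in {'w5':(200,470,110,310,2.9),'w4':(150,390,0,190,3.3)}.items():
    T=loadT(n);im=cv2.imread(f'pics/{n}.png');c=cv2.resize(im[y0:y1,x0:x1],None,fx=f,fy=f,interpolation=cv2.INTER_CUBIC)
    print(n,(Rl.T@(wcam(T)[:3,3]-LC)*1000).round(1))
    def mk(P,col):
        u,v=w_proj(T,P);cv2.drawMarker(c,(int((u-x0+.5)*f),int((v-y0+.5)*f)),col,cv2.MARKER_CROSS,12,1)
    for p in L: mk(LC+Rl@(np.array(p)/1000),(0,0,255))
    for p in C: mk(T[:3,:3]@(RT.T@(np.array(p)/1000-TC))+T[:3,3],(0,255,0))
    cv2.imwrite(f'pics/{n}m.png',c)
E
```

```text
w5 [-59.5 -71.1 271. ]
w4 [  3.7  16.3 390.3]
```

View pics/w5m.png

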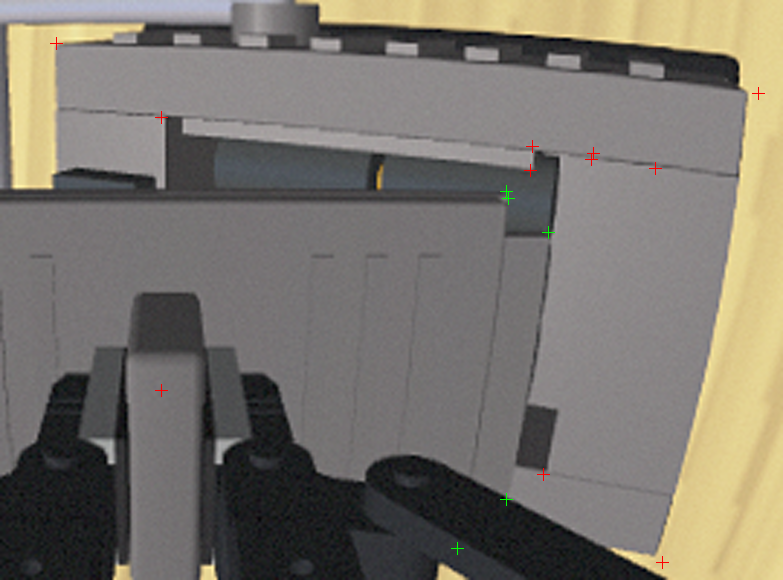

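View pics/w4m.png

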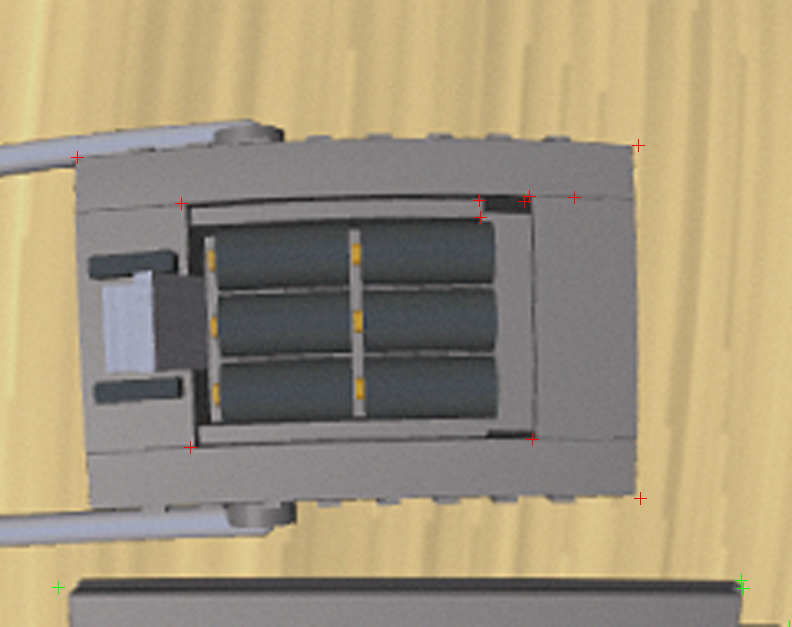

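The w5 overlay shows the predicted lip corner at (548,232) against (550,237) seen. The slot corner is at (543,474) against (547,470), so they agree within about 1.5 mm. I now compute the hooking rows.

```bash
python3 - <<'E'
from h import *
T=toolT(robot.read_state())
for a in [(-40,90,30),(-40.5,75,30),(-41,68.5,30),(-44,67,30),(-47,66.5,30),(-49,66.5,30)]:
    p,R=pose(*a);print(a,delta(T,p,R).round(4))
E
```

```text
(-40, 90, 30) [-0.0016 -0.0009  0.0002 -0.001   0.0125  0.0171]
(-40.5, 75, 30) [-0.0016 -0.0009  0.0002 -0.001   0.0205  0.0298]
(-41, 68.5, 30) [-0.0016 -0.0009  0.0002 -0.001   0.0242  0.0352]
(-44, 67, 30) [-0.0016 -0.0009  0.0002 -0.001   0.0275  0.0349]
(-47, 66.5, 30) [-0.0016 -0.0009  0.0002 -0.001   0.0304  0.0339]
(-49, 66.5, 30) [-0.0016 -0.0009  0.0002 -0.001   0.0321  0.0329]
```

send_rows --pt "0 0 0 -0.001 0.0065 0.009 0" --pt "0 0 0 -0.001 0.0125 0.017 0" --pt "0 0 0 -0.001 0.0205 0.03 0" --pt "0 0 0 -0.001 0.024 0.035 0" --pt "0 0 0 -0.001 0.024 0.035 0" --pt "0 0 0 -0.001 0.024 0.035 0"

```text
t: 6.58
tool_pos: [0.5102, -0.1858, 0.1073]
orientation: [-149.9, -0.0, -84.8]
ft_force: [-0.2, 0.2, -1.2]
grip_width: 0.0108
```

```bash
python3 - <<'E'
from h import *
s,im=grab('wrist','w6'); print(s['t'],s['ft_force'],s['moment'],s['grip_width']);print(cover_now(toolT(s)))
cv2.imwrite('pics/w6c.png',cv2.resize(im[110:310,200:470],None,fx=2.9,fy=2.9,interpolation=cv2.INTER_CUBIC))
s,im=grab('top','t6');cv2.imwrite('pics/t6b.png',cv2.resize(im[150:270,250:380],None,fx=5,fy=5,interpolation=cv2.INTER_CUBIC))
E
```

```text
6.575 [-0.2006691   0.15263412 -1.20327755] [-0.16164175  1.72312751 -0.01466845] 0.010774013628376683
(array([-41.4,  -0.3,  68.1]), array([ -0.04, -30.06,  -0.05]), array([ 49.1,  -0.4, 127.4]))
```

View pics/w6c.png

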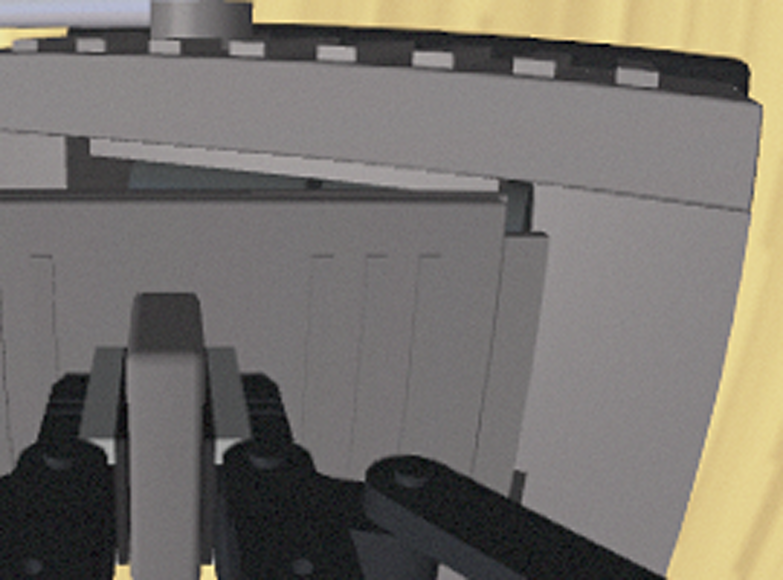

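send_rows --pt "0 0 0 0 0.0028 -0.0003 0" --pt "0 0 0 0 0.0056 -0.0014 0" --pt "0 0 0 0 0.0082 -0.0029 0" --pt "0 0 0 0 0.0082 -0.0029 0" --pt "0 0 0 0 0.0082 -0.0029 0"

```text
t: 7.3
tool_pos: [0.5015, -0.1865, 0.1054]
orientation: [-150.0, -0.0, -84.8]
ft_force: [-1.3, 0.8, -2.4]
grip_width: 0.0111
```

```bash
python3 - <<'E'
from h import *
s,im=grab('wrist','w7'); print(s['t'],s['ft_force'],s['moment'],s['grip_width']);print(cover_now(toolT(s)))
cv2.imwrite('pics/w7c.png',cv2.resize(im[110:310,200:470],None,fx=2.9,fy=2.9,interpolation=cv2.INTER_CUBIC))
E
```

```text
7.3 [-1.29054961  0.82122313 -2.41241087] [-0.18281498  1.69793986 -0.05571094] 0.01113441383517336
(array([-50.2,  -0.1,  66.2]), array([-2.000e-02, -3.004e+01, -6.000e-02]), array([ 40.3,  -0.2, 125.5]))
```

View pics/w7c.png

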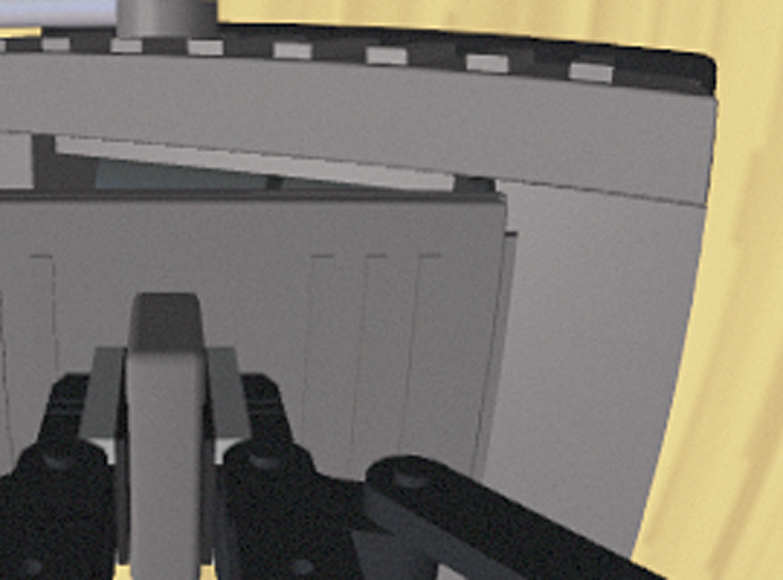

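The lip is now under the overhang; only a sliver shows at (505–517). Force is low. I compute the pivot rows.

```bash
python3 - <<'E'
from h import *
T=toolT(robot.read_state())
for th in [27,24,21,18,15,12]:
    x=np.interp(th,[0,10,20,30],[-53,-52,-51,-50.2]);z=np.interp(th,[0,10,20,30],[64,65,65.8,66.3])
    p,R=pose(x,z,th);print(th,x,z,delta(T,p,R).round(4).tolist())
E
```

```text
27 -50.440000000000005 66.14999999999999 [-0.0529, -0.0009, -0.0008, -0.0002, -0.0001, 0.0033]
24 -50.68 66.0 [-0.1053, -0.0008, -0.0009, -0.0002, -0.0, 0.0066]
21 -50.92 65.85 [-0.1577, -0.0008, -0.0009, -0.0002, 0.0002, 0.0099]
18 -51.2 65.64 [-0.21, -0.0008, -0.0009, -0.0002, 0.0007, 0.0133]
15 -51.5 65.4 [-0.2624, -0.0008, -0.0009, -0.0002, 0.0014, 0.0167]
12 -51.8 65.16 [-0.3147, -0.0008, -0.001, -0.0002, 0.0023, 0.02]
```

send_rows --pt "-0.053 0 0 0 0 0.0033 0" --pt "-0.105 0 0 0 0 0.0066 0" --pt "-0.158 0 0 0 0.0002 0.01 0" --pt "-0.21 0 0 0 0.0007 0.0133 0" --pt "-0.262 0 0 0 0.0014 0.0167 0" --pt "-0.315 0 0 0 0.0023 0.02 0" --pt "-0.315 0 0 0 0.0023 0.02 0" --pt "-0.315 0 0 0 0.0023 0.02 0"

```text
t: 8.35
tool_pos: [0.5092, -0.1857, 0.0867]
orientation: [-168.0, 0.0, -84.8]
ft_force: [-0.1, 0.3, -1.2]
grip_width: 0.0108
```

```bash
python3 - <<'E'
from h import *
s,im=grab('wrist','w8'); print(s['t'],s['ft_force'],s['moment'],s['grip_width']);T=toolT(s);print(cover_now(T))
cv2.imwrite('pics/w8c.png',cv2.resize(im[90:310,120:420],None,fx=2.6,fy=2.6,interpolation=cv2.INTER_CUBIC))
for th in [10,8,6,4,2,0]:
    x=np.interp(th,[0,10,20,30],[-53,-52,-51,-50.2]);z=np.interp(th,[0,10,20,30],[64,65,65.8,66.3])
    p,R=pose(x,z,th);print(th,x,z,delta(T,p,R).round(4).tolist())
E
```

```text
8.35 [-0.13766403  0.27373973 -1.20533752] [-0.05882373  0.73507868 -0.02266369] 0.01084552046668055
(array([-52.1,   0. ,  64.9]), array([  0.  , -12.02,  -0.08]), array([52.3, -0.1, 93.3]))
10 -52.0 65.0 [-0.0353, -0.0003, -0.0013, -0.0001, -0.0003, 0.0022]
8 -52.2 64.8 [-0.0702, -0.0002, -0.0013, -0.0001, -0.0003, 0.0046]
6 -52.4 64.6 [-0.1051, -0.0002, -0.0013, -0.0001, -0.0002, 0.0069]
4 -52.6 64.4 [-0.14, -0.0002, -0.0013, -0.0001, 0.0, 0.0093]
2 -52.8 64.2 [-0.1749, -0.0002, -0.0013, -0.0001, 0.0003, 0.0117]
0 -53.0 64.0 [-0.2098, -0.0001, -0.0013, -0.0001, 0.0007, 0.014]
```

View pics/w8c.png

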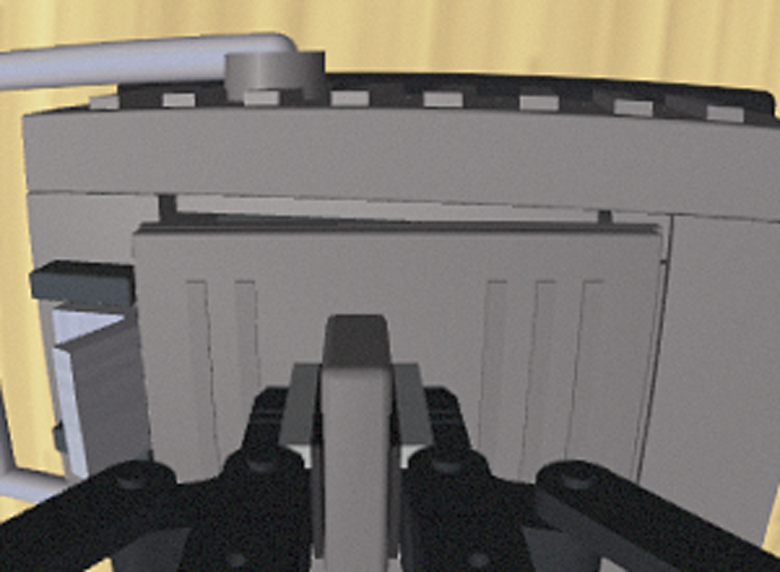

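send_rows --pt "-0.035 0 0 0 -0.0003 0.0022 0" --pt "-0.07 0 0 0 -0.0003 0.0046 0" --pt "-0.105 0 0 0 -0.0002 0.0069 0" --pt "-0.14 0 0 0 0 0.0093 0" --pt "-0.14 0 0 0 0 0.0093 0"

```text
t: 9.02
tool_pos: [0.5111, -0.1854, 0.0768]
orientation: [-176.2, 0.0, -84.8]
ft_force: [-3.0, -1.8, -0.5]
grip_width: 0.0113
```

```bash
python3 - <<'E'
from h import *
s=robot.read_state(); print(s['t'],s['ft_force'],s['moment'],s['grip_width']);T=toolT(s);print(cover_now(T))
E
```

```text
9.025 [-2.97874462 -1.79908702 -0.53381357] [-0.39124323  1.19070363 -0.07185165] 0.011276712877989993
(array([-52.7,   0.1,  63.8]), array([ 0.01, -3.81, -0.06]), array([54.7, -0.1, 77. ]))
```

send_rows --pt "-0.018 0 0 0 0.0001 0.0012 0" --pt "-0.035 0 0 0 0.0003 0.0024 0" --pt "-0.053 0 0 0 0.0005 0.0035 0" --pt "-0.068 0 0 0 0.0006 0.0045 0" --pt "-0.068 0 0 0 0.0006 0.0045 0"

```text
t: 9.65
tool_pos: [0.5119, -0.1854, 0.0731]
orientation: [-179.9, -0.0, -84.7]
ft_force: [-0.1, 0.5, -1.4]
grip_width: 0.0113
```

```bash
python3 - <<'E'
from h import *
s,im=grab('wrist','w9'); print(s['t'],s['ft_force'],s['moment'],s['grip_width']);T=toolT(s);print(cover_now(T))
cv2.imwrite('pics/w9c.png',cv2.resize(im[90:310,120:420],None,fx=2.6,fy=2.6,interpolation=cv2.INTER_CUBIC))
E
```

```text
9.65 [-0.07141091  0.51580089 -1.42488917] [-0.06681349  0.02292224  0.00422849] 0.011264299513006566
(array([-52.6,  -0.1,  64.2]), array([-0.02, -0.11, -0.05]), array([55.4, -0.1, 70.4]))
```

View pics/w9c.png

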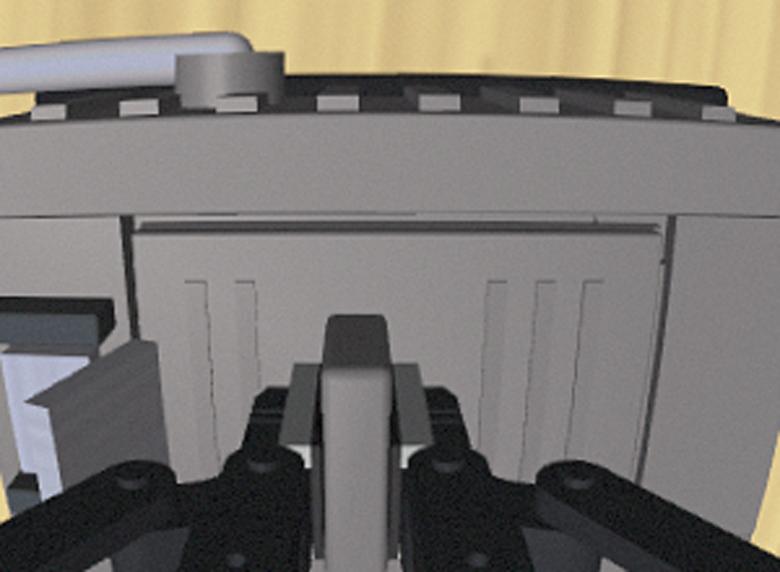

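The catch has snapped over: the side force fell from 3 N to 0 and the plate's nose now overlaps the cover's back edge at about (160,340). The cover is parallel with the lamp's top. I press lightly to seat it, then release just wide enough.

send_rows --pt "0 0 0 0 0 0.0006 0" --pt "0 0 0 0 0 0.0012 0" --pt "0 0 0 0 0 0.0012 0"

```text
t: 10.07
tool_pos: [0.5114, -0.1856, 0.0728]
orientation: [-179.9, -0.0, -84.8]
ft_force: [-0.8, 1.9, 5.1]
grip_width: 0.0107
```

send_rows --pt "0 0 0 0 0 -0.0006 0.012" --pt "0 0 0 0 0 -0.0006 0.022" --pt "0 0 0 0 0 -0.0006 0.022" --pt "0 0 0 0 0 -0.0006 0.022"

```text
t: 10.58
tool_pos: [0.5109, -0.1856, 0.0724]
orientation: [-180.0, -0.0, -84.8]
ft_force: [0.8, 0.3, 0.2]
grip_width: 0.0221
```

```bash
python3 - <<'E'
from h import *
s,im=grab('wrist','w10'); print(s['t'],s['tool_pos'],s['ft_force'],s['grip_width'])
cv2.imwrite('pics/w10c.png',cv2.resize(im[90:310,120:420],None,fx=2.6,fy=2.6,interpolation=cv2.INTER_CUBIC))
E
```

```text
10.575 [ 0.51087382 -0.18564317  0.07242375] [0.82828732 0.26902354 0.22565316] 0.0220808200338205
```

View pics/w10c.png

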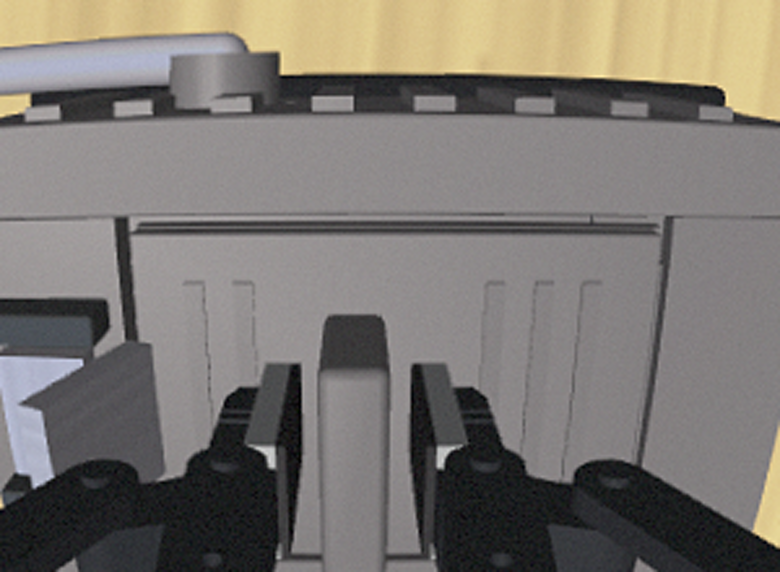

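Both pads are clear of the rib. I lift straight up and back off to look.

send_rows --pt "0 0 0 0 0 -0.01 0.022" --pt "0 0 0 0 0 -0.03 0.022" --pt "0 0 0 0 0 -0.07 0.022" --pt "0 0 0 0 0 -0.12 0.022" --pt "0 0 0 -0.03 0 -0.17 0.022" --pt "0 0 0 -0.07 0 -0.18 0.022" --pt "0 0 0 -0.09 0 -0.18 0.022" --pt "0 0 0 -0.09 0 -0.18 0.022"

```text
t: 11.62
tool_pos: [0.5026, -0.0949, 0.2536]
orientation: [-179.9, -0.0, -84.6]
ft_force: [-0.7, -0.3, 0.0]
grip_width: 0.022
```

```bash
python3 - <<'E'
from h import *
s,im=grab('wrist','w11'); print(s['t'],s['tool_pos'],s['ft_force'],s['grip_width'])
cv2.imwrite('pics/w11c.png',cv2.resize(im[0:200,130:390],None,fx=3,fy=3,interpolation=cv2.INTER_CUBIC))
s,im=grab('scene','s11');cv2.imwrite('pics/s11c.png',cv2.resize(im[120:220,150:290],None,fx=5,fy=5,interpolation=cv2.INTER_CUBIC))
s,im=grab('top','t11');cv2.imwrite('pics/t11.png',im)
E
```

```text
11.625 [ 0.50256967 -0.09489888  0.25360632] [-0.65411515 -0.26782498  0.02243851] 0.021997084731182167
```

View pics/w11c.png

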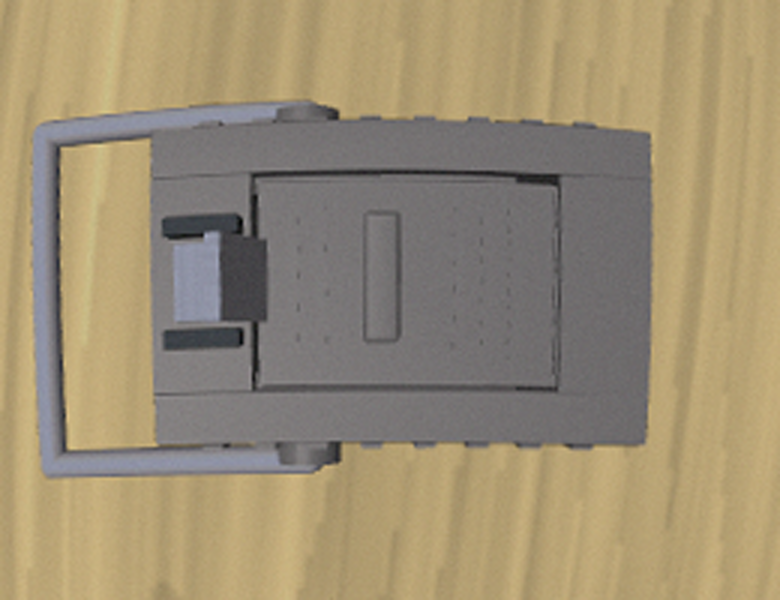

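View pics/s11c.png

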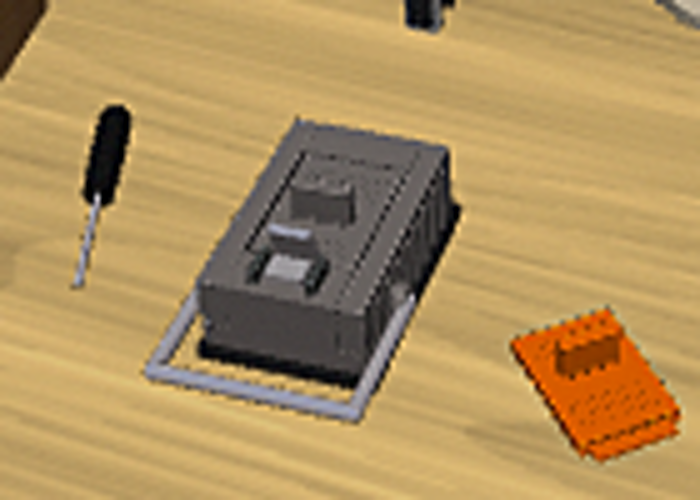

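View pics/t11.png

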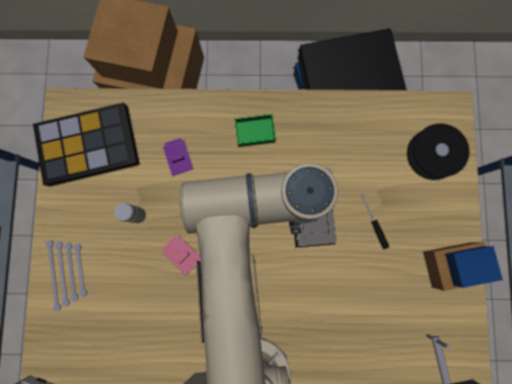

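The wrist view (t=11.6) shows the cover (256–558, 178–388) filling the bay, its edges parallel to the bay's. The catch nose lies over its back edge at (266,280). In the top view, the can (129,213), driver (375,220) and bin (255,130) have not moved, and the gripper touches nothing.

```bash
python3 - <<'E'
from rig import ticket
print(ticket.close_job())
E
```

```text
the job is handed in; nothing more can be done
None
```

The battery cover is fitted: its lip is hooked in the slot, the catch has snapped over its back edge, and it lies flat in the bay. The job was handed in at about 11.8 s, well inside the 42 s limit.

I picked up the grey cover by its rib, tilted it 30° with the lip end low and slid the lip under the overhang. I pivoted it down until the catch snapped, pressed lightly to seat it, let go and backed off.

**Last checks:**
- **Seating:** before release, the arm's pose put the cover's tilt at 0.1° and its upper back edge at lamp z 70.4 mm, against 70 mm when home. A light press then met about 5 N. After release I checked it by eye only: it sits flat with its edges parallel to the bay.
- **Catch:** the sideways force fell from 3 N to 0 as it snapped, and the last picture shows the nose over the back edge.
- **Bystanders:** the can, screwdriver and bin are where they were, and the gripper is clear of everything.

**Disagreements:** the overhead camera put the lamp's turn at 4.1° and the wrist camera at 5.45°; I used 5.3° and nothing bound. Wrist-camera sizes came out 1–5% small, within what the cover's play allows.

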